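# Set the sample chute over the square tin and open the feed gate

### The job

Get the small sample hopper ready to empty into the square tin: with a fingertip, push the swivelling chute round until its nozzle is over the middle of the square tin, and only then push the gate arm on top of the hopper all the way round against its stop pin. Push gently and do not grip or lift anything; the tin, the other vessels, the brush and the marker all stay where they are.

Things in the scene. Friction and masses are not known exactly. Their poses are not given: they have to be found in the camera images.
- stand: Hopper stand, fixed to the bench: grey round foot (144 mm across, 14 mm high), steel post 34 mm thick, and on top of it a white round hopper drum 150 mm across, between 158 and 216 mm above the bench (its rim at 178 to 216 mm). Origin: on the bench, on the vertical axis of post, chute and gate. Its z axis points up.
- axis (a point): Point on the stand's vertical axis at the hopper's flat top, 216 mm above the bench. Chute and gate arm both turn about the vertical line through it.
- chute: Bare aluminium chute, 40 mm wide: a trough from the post, under the hopper, sloping gently down outward (top edges 150 to 128 mm high) to a square down-turned nozzle, 40 x 40 mm, with flat upright sides. The nozzle spans 160 to 200 mm out from the axis and 80 to 135 mm above the bench. Origin: that of the stand; the chute points along its own -x.
- nozzle (a point): Centre of the nozzle's lower mouth, 180 mm out from the axis, 80 mm above the bench. The chute swivels about the vertical axis up to 1.5 rad either side of the stand's own -x; it turns at a push of about 1 N at the nozzle and stays where it is left.
- gate: Gate arm on top of the hopper: turns about the stand's vertical axis and sticks out along its own +y. Shut: it lies along the stand's own +y. Open: it has been turned counter-clockwise, seen from above, a quarter turn (1.57 rad), to lie along the stand's own -x (robot side) against the stop pin. Starts shut or nearly. Turns at about 1.5 N near its end, stays where left. Origin: that of the stand.
- gate_tip (a point): Middle of the gate arm's outer end face. The arm is a steel bar 16 mm wide, reaching 87 mm out from the axis (12 mm past the hopper's rim), 222 to 242 mm above the bench (6 mm clear of the hopper's top), on a round hub 32 mm across.
- stop_pin (a point): Top of the upright stop pin, 9 mm thick, 25 mm high, on the hopper's top 47 mm from the axis.
- square_tin_in (a point): Centre of the inner floor (3 mm above the bench) of the square tin: open aluminium box, 100 x 100 mm, 40 mm high, walls 3 mm, loose on the bench.
- round_pan: Round open aluminium pan, 98 mm across, 42 mm high, loose on the bench; not to be moved. Origin: centre of its underside.
- beaker: White plastic open cup, 68 mm across the rim, 54 mm high, loose on the bench; not to be moved. Origin: centre of its underside.
- brush: Green-handled brush, 190 mm long, lying on the bench along its own x axis; not to be moved. Origin: under the brush, on the bench.
- marker: Grey marker pen with a black cap, 130 mm long, 13 mm thick, lying on the bench along its own x axis; not to be moved. Origin: centre of its underside.
There are look-alikes about, which are no part of the job. Leave any purple look-alike of the part that bears square_tin_in alone.

How it is judged:
By the outcome, as a careful person would: the job done as asked, in the order asked, and still so for the second after the job is handed in, with the robot touching nothing.
It also fails if it takes over 64 s, if anything falls off the work surface, if the arm or the gripper's body presses on something with over 40 N, if the wrist force passes 120 N, or if a joint passes its speed limit or range.

### The arm

A 7-joint arm with a two-finger parallel gripper is mounted at the origin on the work surface. World frame = base frame: x ahead of the robot, y to its left, z up, the work surface at z = 0. Lengths are in m, angles in rad, forces in N, time in s.
With the tool pointing down it reaches from about 0.4 to 0.85 m from the base axis. Payload 6.9 kg.
Tool frame: the origin (TCP) lies midway between the tips of the shut fingers; the grasp point (between the pads) lies behind it (ctrl.pinch_z is the z of the grasp point in the tool frame, in m); z points along the fingers, y is the direction in which the jaws open and shut (so a half turn about z gives the same grasp; the last joint's range is limited). The gripper opens to 85 mm and grips with 20 to 120 N. Pads are 22 mm wide; open, the fingers measure 114 mm over their backs; the gripper's body (76 mm by 85 mm) begins 54 mm behind the grasp point. The pads swing forward as they close: fully open they stand 13 mm farther back than shut.
Start: joints at [-1.115, 0.507, -0.238, 1.5, 0.126, 1.149, -0.155], TCP at [0.214, 0.587, 0.231] pointing down, gripper open.
Joint ranges: [-3.08, 3.08], [-0.24, 2.05], [-1.43, 1.35], [0, 2.5], [-1.52, 4.66], [0.17, 1.96], [-2.89, 2.89]. Speed limits (rad/s): [2.39, 2.39, 3.14, 3.14, 3.14, 3.14, 3.14].

### API

Orientations are given as a unit quaternion [w, x, y, z].
In Python, from station import ctrl, get_state, vision, ticket, models gives the robot as it stands. Calls block until the motion is done:
- ctrl.movep(position, orientation): joint-space move of the TCP to a pose.
- ctrl.movel(position, frame=None, max_speed=0.15): straight line of the TCP; frame=None keeps the orientation; max_speed is the mean speed in m/s.
- ctrl.set_joints(angles): joint-space move.
- ctrl.ungrasp() and ctrl.close_gripper(force=None): open the fingers fully, or close them until they stop; force is the grip in N (None keeps the last).
- ctrl.pause(seconds).
- ctrl.ik(position, orientation): joint angles nearest the present ones, or None.
- get_state(): the state.
- vision.grab_frame(name): name is "side" or "top" or "wrist"; returns (picture, depth): 384x512x3 uint8, blue, green, red; 384x512 float32, m along the optical axis (not along the pixel's ray), 0 where there is no reading.
- vision.camera_info(name): a dict with "mtx" (3x3 intrinsics, pixels), "R" (3x3) and "t" (3): a world point X has camera coordinates R X + t; the wrist camera has in their place "hand_eye" (4x4, takes a point from camera to tool coordinates, whose origin is the TCP and whose axes are the flange's). Camera axes: x right, y down, z forward; pixel columns grow to the right and rows downward; lengths in m; the calibration is good to about 2 mm. A picture is of the moment at which its call begins: read the wrist's pose just before it. camera_info takes no time and is no camera call.
A pose or a line that the arm cannot do raises ctrl.Unreachable and nothing moves.
- ticket.close_job(): hands the job in, once; it reports no verdict.
Trained networks look in the newest picture that a camera, given by its name, has taken for a name from the list of things; names that differ only in an ending like _2 or _b are one class to them, and where a whole thing is asked for, a point or a joint stands for the part that bears it (a point fixed in the world has none). Each returns a list of dicts, best first, with "p" (0 to 1); they miss things now and then, are a little off and sometimes report something else, mostly with a low value. They report only what shows in the picture. A call takes as long as a camera call. They do not tell look-alikes from the thing itself.
- models.recognise(camera, target): "point" ([column, row] in pixels, amid what is visible of it).
- models.masks_of(camera, target): "mask" (384x512 bool, what is visible of it) and "point" ([column, row] in pixels, amid what is visible of it).
The state is a dict: "time": time; "qpos": joint angles; "qd": joint speeds; "tau": joint torques, N m; "tcp_pos": TCP position; "eef_rot": TCP orientation; "contact_force": force on the tool from outside, world axes, zero at the start; "wrist_torque": the same for the moment, N m; "width": finger opening in m.
Only numpy, scipy, OpenCV 4.12 (cv2) and the standard library are available. Lean on these libraries where they do the work, as an engineer would, in place of code of your own. Each camera call takes 0.05 s, during which the arm holds its last target.

## Working session

There is one attempt and no reset: what is moved stays moved. The work goes in short steps, each a Python script; the robot and the scene stay as the last script left them, time stands still between calls to the robot, and variables do not carry over. Pictures are saved under pics/ and viewed, and the job is handed in when it is done.

```bash
mkdir -p pics; ls; python3 - <<'E'
from station import ctrl,get_state,vision,models
import cv2,numpy as np
s=get_state();print(s['time'],s['tcp_pos'],s['eef_rot'],s['width'],ctrl.pinch_z)
for c in('side','top'):
    im,d=vision.grab_frame(c);cv2.imwrite(f'pics/{c}0.png',cv2.resize(im,(800,600)));np.save(f'pics/{c}0.npy',d);cv2.imwrite(f'pics/{c}0raw.png',im)
    i=vision.camera_info(c);print(c,i)
    for n in('stand','chute','gate','gate_tip','nozzle','stop_pin','axis','square_tin_in','round_pan','beaker','brush','marker'):
        r=models.recognise(c,n);print(n,[(np.round(x['point']).tolist(),round(float(x['p']),2)) for x in r[:3]])
E
```

```text
pics
0.0 [0.2140704  0.5866276  0.23040656] [-1.50733723e-04  1.74005721e-01  9.84744198e-01 -9.22947684e-04] 0.0855260450917483 -0.0187
side {'mtx': array([[449.73382879,   0.        , 254.26278715],
       [  0.        , 449.73382879, 193.75006653],
       [  0.        ,   0.        ,   1.        ]]), 'R': array([[-0.96698258, -0.25452057, -0.01280491],
       [-0.19545635,  0.77295145, -0.60360821],
       [ 0.16352828, -0.58117583, -0.79717825]]), 't': array([0.54454912, 0.15821373, 1.00508399])}
stand [([245.0, 165.0], 0.79)]
chute [([286.0, 177.0], 0.91)]
gate [([234.0, 130.0], 0.79)]
gate_tip [([232.0, 128.0], 0.74)]
nozzle [([285.0, 175.0], 0.66)]
stop_pin [([243.0, 158.0], 0.74)]
axis [([250.0, 165.0], 0.57), ([314.0, 174.0], 0.47)]
square_tin_in [([343.0, 325.0], 0.97), ([265.0, 242.0], 0.94), ([247.0, 315.0], 0.78)]
round_pan [([284.0, 142.0], 0.62)]
beaker [([316.0, 172.0], 0.72)]
brush [([286.0, 177.0], 0.69)]
marker [([213.0, 234.0], 0.8)]
top {'mtx': array([[447.75441681,   0.        , 258.44297226],
       [  0.        , 447.75441681, 190.7672962 ],
       [  0.        ,   0.        ,   1.        ]]), 'R': array([[ 0.00521641, -0.99998184, -0.0030196 ],
       [-0.99827862, -0.00503107, -0.05843353],
       [ 0.05841728,  0.00331922, -0.99828673]]), 't': array([0.03653412, 0.53921542, 1.03930119])}
stand [([304.0, 153.0], 0.94), ([297.0, 209.0], 0.33), ([302.0, 145.0], 0.21)]
chute []
gate [([304.0, 145.0], 0.88), ([327.0, 227.0], 0.54)]
gate_tip [([303.0, 145.0], 0.72)]
nozzle [([293.0, 203.0], 0.64)]
stop_pin [([305.0, 152.0], 0.91), ([385.0, 136.0], 0.5)]
axis [([303.0, 151.0], 0.69), ([369.0, 186.0], 0.51)]
square_tin_in [([252.0, 279.0], 0.95), ([188.0, 123.0], 0.81), ([235.0, 198.0], 0.71)]
round_pan [([371.0, 184.0], 0.84)]
beaker [([326.0, 228.0], 0.97)]
brush [([388.0, 138.0], 0.86)]
marker [([236.0, 146.0], 0.88)]
```

View pics/side0.png

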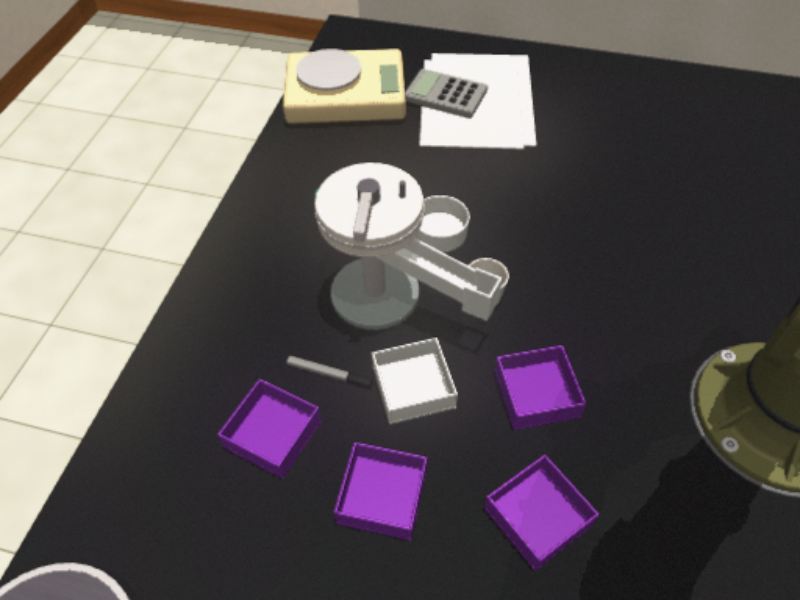

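View pics/top0.png

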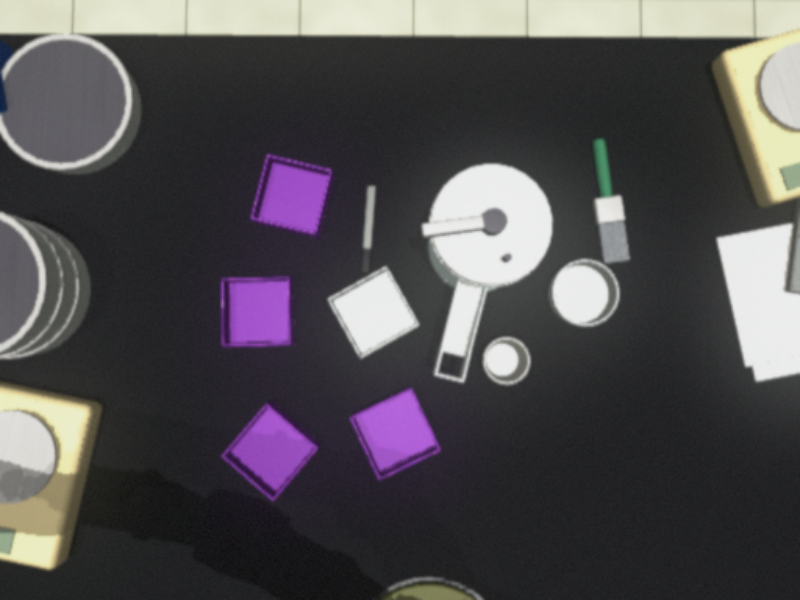

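The image shows the one bare-aluminium tin at top (372,311)/800-wide. The purple ones at (292,194), (257,312), (270,452) and (395,433) are look-alikes. The chute nozzle is at (452,363) with the beaker on its right at (507,360). The gate points left with its tip at (425,230), and the stop pin is at (506,257). Next I measure these.

```bash
cat > h.py <<'E'
import numpy as np,cv2
from station import ctrl,get_state,vision,models
def cloud(cam,d):
    i=vision.camera_info(cam);K=i['mtx'];v,u=np.mgrid[:384,:512]
    P=np.stack([(u-K[0,2])/K[0,0]*d,(v-K[1,2])/K[1,1]*d,d],-1)
    return (P-i['t'])@i['R']
def px2z(cam,uv,z):
    i=vision.camera_info(cam);r=np.linalg.inv(i['mtx'])@[uv[0],uv[1],1];r=i['R'].T@r;c=-i['R'].T@i['t']
    return c+r*(z-c[2])/r[2]
E
python3 - <<'E'
from h import *
np.set_printoptions(precision=4,suppress=True)
im=cv2.imread('pics/top0raw.png');d=np.load('pics/top0.npy');W=cloud('top',d)
x,y,z=W[...,0],W[...,1],W[...,2]
def rep(n,m):
    print(n,m.sum(),np.median(z[m]),W[m].mean(0),cv2.minAreaRect(W[m][:,:2].astype(np.float32)*1000))
u0=np.mgrid[:384,:512]
ok=d>0
reg=lambda a,b,c,e:(u0[1]>=a)&(u0[1]<=b)&(u0[0]>=c)&(u0[0]<=e)&ok
m=reg(268,360,95,190)&(z>.207)&(z<.221);rep('top',m);print(cv2.minEnclosingCircle(W[m][:,:2].astype(np.float32)*1000))
m=reg(262,360,95,190)&(z>.228)&(z<.25);rep('gate',m)
m=reg(270,320,180,250)&(z>.1)&(z<.16);rep('chute',m)
m=reg(200,270,165,232)&(z>.028)&(z<.05);rep('tin',m)
m=reg(305,345,210,250)&(z>.04)&(z<.07);rep('beaker',m)
m=reg(350,400,160,215)&(z>.03)&(z<.05);rep('pan',m)
print('pin',px2z('top',[506*.64,257*.64],.241))
print('hub',px2z('top',[494*.64,221*.64],.242), 'noz',px2z('top',[454*.64,363*.64],.135))
cv2.imwrite('pics/crop.png',cv2.resize(im[90:260,190:370],None,fx=4,fy=4,interpolation=cv2.INTER_CUBIC)[:600,:])
E
```

```text
top 4121 0.21538693871090883 [ 0.62   -0.0707  0.2154] ((620.304443359375, -67.6963119506836), (146.47401428222656, 147.95925903320312), 89.01026153564453)
((620.6175537109375, -68.054443359375), 74.9592514038086)
gate 610 0.24062372439228696 [ 0.614  -0.0391  0.2402] ((614.5713500976562, -41.05224609375), (112.8740234375, 56.76789855957031), 73.8464584350586)
chute 965 0.11102861512570361 [ 0.5015 -0.0404  0.1155] ((490.79681396484375, -36.64042282104492), (40.36982345581055, 131.87718200683594), 76.31552124023438)
tin 252 0.039160515193863335 [0.5202 0.0879 0.0387] ((518.3657836914062, 84.9583969116211), (99.95934295654297, 100.08751678466797), 29.48861312866211)
beaker 190 0.051616914961057636 [ 0.447  -0.1146  0.0503] ((447.5831604003906, -108.47110748291016), (65.52325439453125, 66.5296401977539), 0.324237197637558)
pan 261 0.03992129421051823 [ 0.5496 -0.2329  0.0392] ((548.86669921875, -227.40672302246094), (97.19451141357422, 95.00703430175781), 89.65229797363281)
pin [ 0.5754 -0.0827  0.241 ]
hub [ 0.6183 -0.0684  0.242 ] noz [ 0.4459 -0.0283  0.135 ]
```

View pics/crop.png

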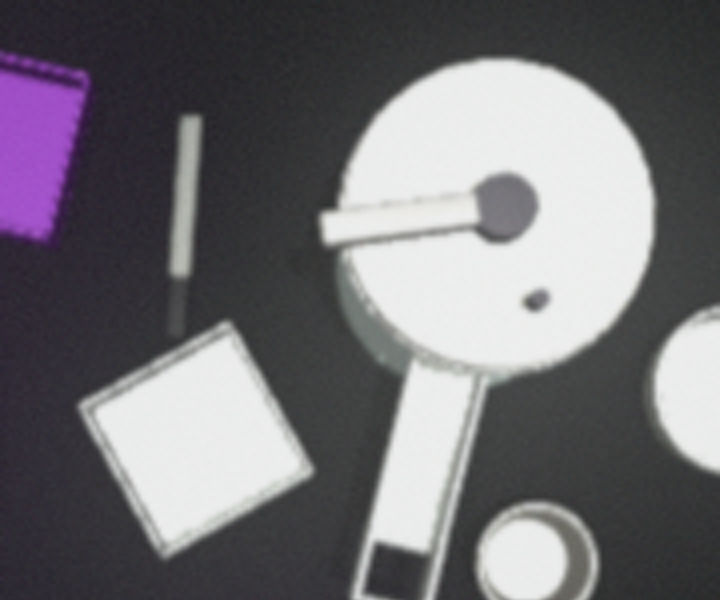

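Choice: the aluminium tin centred at about (0.518, 0.085). It lies 0.184 m from the axis (0.620, -0.068) at 123.7°, and the purple tins don't fit. The chute is now at 166.3°. Next I plan reachability.

```bash
cat >> h.py <<'E'
A=np.array([.6203,-.068]);TIN=np.array([.5184,.085])
rad=np.radians
def q(a):  # tool down, tool x at world angle a(deg)
    a=rad(a)/2;return np.array([0,np.cos(a),np.sin(a),0])
def pose(th,r,lat,z): # polar about axis; lat>0 = ccw side of the ray
    th=rad(th);e=np.array([np.cos(th),np.sin(th)]);n=np.array([-e[1],e[0]])
    return np.r_[A+r*e+lat*n,z]
E
python3 - <<'E'
from h import *
np.set_printoptions(precision=2,suppress=True)
for off in(-90,90):
  for th in(166,145,124):
    for lat,z in((.075,.088),(.031,.088),(.06,.28)):
      j=ctrl.ik(pose(th,.18,lat,z),q(th+off));print('chute',off,th,lat,z,j)
  for th in(92,120,150,182):
      for z in(.226,.29):
        print('gate',off,th,z,ctrl.ik(pose(th,.074,-.025,z),q(th+off)))
E
```

```text
chute -90 166 0.075 0.088 [-0.14  0.46  0.44  2.17 -0.35  0.58  0.31]
chute -90 166 0.031 0.088 [-0.15  0.44  0.31  2.16 -0.24  0.57  0.09]
chute -90 166 0.06 0.28 [-0.25  0.19  0.46  1.88 -0.09  1.1   0.01]
chute -90 145 0.075 0.088 [-0.24  0.43  0.34  2.19 -0.27  0.56 -0.31]
chute -90 145 0.031 0.088 [-0.3   0.46  0.31  2.13 -0.25  0.59 -0.42]
chute -90 145 0.06 0.28 [-0.39  0.19  0.45  1.88 -0.09  1.1  -0.52]
chute -90 124 0.075 0.088 [-0.4   0.47  0.37  2.12 -0.29  0.6  -0.8 ]
chute -90 124 0.031 0.088 [-0.44  0.52  0.38  2.02 -0.3   0.66 -0.83]
chute -90 124 0.06 0.28 [-0.5   0.24  0.44  1.81 -0.12  1.12 -0.99]
gate -90 92 0.226 [-0.37  0.59  0.56  1.46 -0.33  1.18 -1.29]
gate -90 92 0.29 [-0.36  0.55  0.56  1.35 -0.29  1.32 -1.33]
gate -90 120 0.226 [-0.38  0.52  0.54  1.57 -0.29  1.13 -0.82]
gate -90 120 0.29 [-0.39  0.48  0.56  1.46 -0.26  1.27 -0.85]
gate -90 150 0.226 [-0.31  0.45  0.44  1.67 -0.21  1.07 -0.33]
gate -90 150 0.29 [-0.34  0.41  0.48  1.56 -0.19  1.23 -0.35]
gate -90 182 0.226 [-0.19  0.4   0.34  1.72 -0.15  1.04  0.23]
gate -90 182 0.29 [-0.23  0.36  0.39  1.
[... 426 characters left out ...]
2.5 ]
chute 90 124 0.075 0.088 [ 0.06  0.45 -0.29  2.11  0.22  0.6   1.79]
chute 90 124 0.031 0.088 [ 0.04  0.5  -0.32  2.02  0.25  0.66  1.73]
chute 90 124 0.06 0.28 [-0.06  0.23 -0.11  1.8   0.03  1.12  1.98]
gate 90 92 0.226 [ 0.01  0.53 -0.09  1.46  0.05  1.15  1.51]
gate 90 92 0.29 [-0.01  0.49 -0.06  1.35  0.03  1.3   1.53]
gate 90 120 0.226 [ 0.07  0.48 -0.19  1.56  0.1   1.11  1.95]
gate 90 120 0.29 [ 0.04  0.43 -0.14  1.46  0.06  1.26  1.98]
gate 90 150 0.226 [ 0.17  0.43 -0.3   1.66  0.14  1.07  2.45]
gate 90 150 0.29 [ 0.13  0.38 -0.24  1.55  0.09  1.22  2.5 ]
gate 90 182 0.226 [-0.63  0.62  1.15  1.73 -0.61  1.2  -2.42]
gate 90 182 0.29 [-0.64  0.55  1.15  1.62 -0.52  1.32 -2.51]
```

```bash
python3 - <<'E'
from h import *
np.set_printoptions(precision=3,suppress=True)
ctrl.close_gripper()
ctrl.movep([.33,.36,.33],q(76))
ctrl.movep(pose(166,.183,.065,.30),q(76))
ctrl.movel(pose(166,.183,.065,.088),max_speed=.2)
s=get_state();print(s['time'],s['tcp_pos'],s['width'],s['contact_force'])
for c in('side','top'):
    im,d=vision.grab_frame(c);cv2.imwrite(f'pics/{c}1.png',im if c=='side' else im[60:320,180:450])
E
python3 -c "
import cv2,numpy as np
a=cv2.imread('pics/side1.png')[100:300,150:400];b=cv2.imread('pics/top1.png')
h=400;a,b=[cv2.resize(i,(390,int(i.shape[0]*390/i.shape[1]))) for i in (a,b)]
H=max(a.shape[0],b.shape[0]);o=np.zeros((H,780,3),np.uint8);o[:a.shape[0],:390]=a;o[:b.shape[0],390:]=b;cv2.imwrite('pics/c1.png',o)"
```

```text
6.0083 [ 0.428 -0.087  0.089] 3.905803865135218e-05 [ 0.28   0.268 -0.04 ]
```

View pics/c1.png

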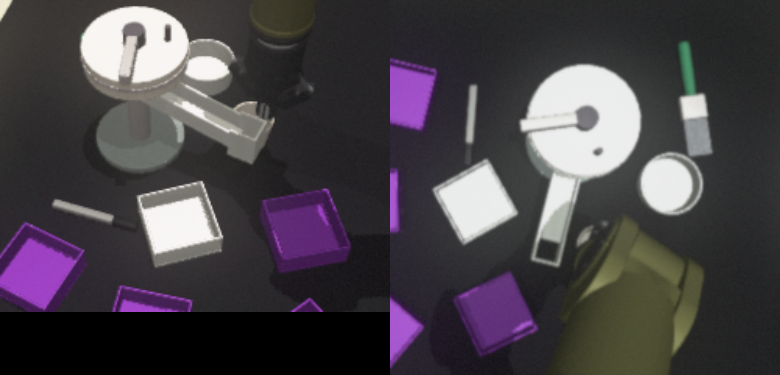

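The finger stands beside the nozzle at (555,245), touching nothing. Now I push round to about 3° short of the target.

```bash
cat >> h.py <<'E'
def chute_angle():
    im,d=vision.grab_frame('top');W=cloud('top',d);x,y,z=W[...,0],W[...,1],W[...,2]
    r=np.hypot(x-A[0],y-A[1]);m=(d>0)&(z>.118)&(z<.15)&(r>.085)&(r<.21)
    return im,d,W,m
E
python3 - <<'E'
from h import *
np.set_printoptions(precision=3,suppress=True)
ctrl.movel(pose(166.3,.183,.034,.088),max_speed=.05)
for th in (160,153,146,139,133,127):
    ctrl.movel(pose(th,.183,.031,.088),frame=q(th-90),max_speed=.06)
    s=get_state();print(th,s['time'],s['tcp_pos'],s['contact_force'])
im,d,W,m=chute_angle()
P=W[m][:,:2].astype(np.float32)*1000;print(m.sum(),cv2.minAreaRect(P))
cv2.imwrite('pics/t2.png',cv2.resize(im[60:320,170:450],None,fx=2,fy=2))
E
```

```text
160 7.4 [ 0.438 -0.035  0.088] [-0.414 -0.505  0.999]
153 7.925 [ 0.443 -0.013  0.088] [ 0.132 -0.473  0.676]
146 8.45 [0.451 0.008 0.088] [-0.285 -0.142  0.119]
139 8.975 [0.462 0.028 0.088] [ 0.152 -0.352  0.256]
133 9.45 [0.473 0.044 0.088] [-0.84  -0.897 -0.105]
127 9.925 [0.485 0.059 0.088] [0.241 0.102 1.106]
86 ((556.220947265625, 21.171201705932617), (40.16835021972656, 53.50571060180664), 36.10306930541992)
```

View pics/t2.png

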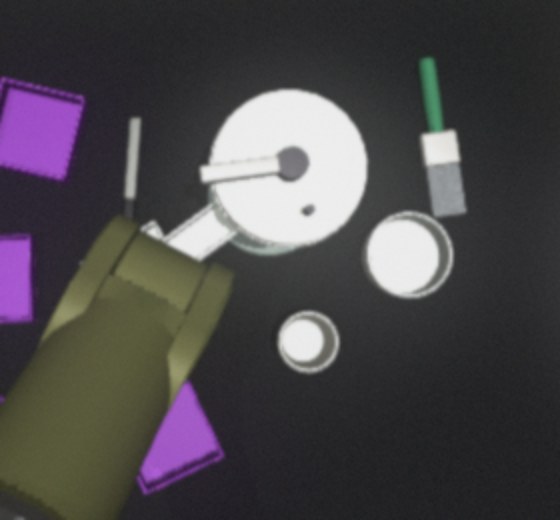

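The chute followed the push and its visible inner part reads about 126°. I back off to measure it.

```bash
python3 - <<'E'
from h import *
np.set_printoptions(precision=3,suppress=True)
ctrl.movel(pose(127,.183,.17,.095),frame=q(47),max_speed=.2)
im,d,W,m=chute_angle()
P=W[m][:,:2].astype(np.float32)*1000;print(get_state()['time'],m.sum(),cv2.minAreaRect(P))
cv2.imwrite('pics/t3.png',cv2.resize(im[60:320,170:450],None,fx=2,fy=2))
x,y,z=W[...,0],W[...,1],W[...,2]
m=(d>0)&(z>.028)&(z<.046)&(np.hypot(x-TIN[0],y-TIN[1])<.085);print(cv2.minAreaRect(W[m][:,:2].astype(np.float32)*1000))
E
```

```text
10.875 236 ((537.8265380859375, 46.812744140625), (40.134666442871094, 116.49132537841797), 35.77914047241211)
((518.3457641601562, 85.03280639648438), (99.9438705444336, 100.08438873291016), 29.680070877075195)
```

View pics/t3.png

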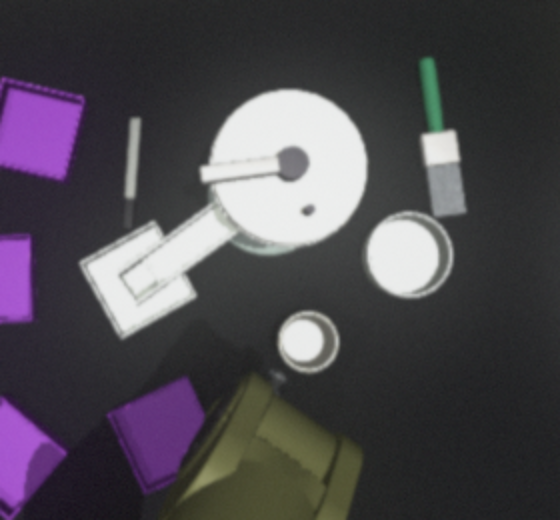

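The chute is at 125.75° and the target is 123.7°, so about 6 mm remains. The finger leads its command by 1.25°, so I push to a command of 124.9°.

```bash
python3 - <<'E'
from h import *
np.set_printoptions(precision=3,suppress=True)
ctrl.movel(pose(127,.183,.045,.088),frame=q(37),max_speed=.2)
ctrl.movel(pose(127,.183,.031,.088),frame=q(37),max_speed=.05)
ctrl.movel(pose(124.9,.183,.031,.088),frame=q(34.9),max_speed=.04)
print(get_state()['contact_force'])
ctrl.movel(pose(125,.183,.05,.088),frame=q(35),max_speed=.1)
ctrl.movel(pose(127,.183,.17,.12),frame=q(47),max_speed=.2)
im,d,W,m=chute_angle()
P=W[m][:,:2].astype(np.float32)*1000;r=cv2.minAreaRect(P);c=np.array(r[0])/1000-A
print(get_state()['time'],m.sum(),r,np.degrees(np.arctan2(c[1],c[0])))
cv2.imwrite('pics/t4.png',cv2.resize(im[60:320,170:450],None,fx=2,fy=2))
# gate
x,y,z=W[...,0],W[...,1],W[...,2];rr=np.hypot(x-A[0],y-A[1])
m=(d>0)&(z>.232)&(z<.25)&(rr>.025)&(rr<.095);g=W[m][:,:2]-A
a=np.degrees(np.arctan2(g[:,1],g[:,0]));k=abs(a-95)<30;print('gate',k.sum(),np.median(a[k]),np.percentile(rr[m][k],[5,95]),cv2.minAreaRect((g[k]*1000).astype(np.float32)))
E
```

```text
[-0.664 -0.718 -0.625]
13.5917 234 ((541.8719482421875, 49.333927154541016), (40.031803131103516, 116.49417114257812), 33.87242126464844) 123.75946102059577
gate 299 98.3947984609093 [0.028 0.084] ((-7.52100944519043, 55.1928825378418), (16.016347885131836, 61.8889045715332), 8.157265663146973)
```

View pics/t4.png

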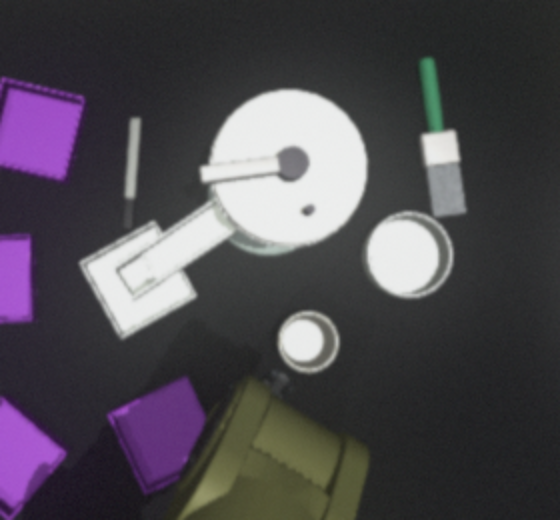

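The chute now reads 123.8° against a target of 123.7°, and the tin and the other items look unmoved. Now the gate, which is at 98°, pushed from its clockwise side.

```bash
python3 - <<'E'
from h import *
np.set_printoptions(precision=2,suppress=True)
p=get_state()['tcp_pos'];ctrl.movel([p[0],p[1],.33],max_speed=.25)
ctrl.movep(pose(98,.075,-.05,.33),q(8))
ctrl.movel(pose(98,.075,-.05,.229),max_speed=.15)
print(get_state()['time'],get_state()['contact_force'])
ctrl.movel(pose(98,.075,-.022,.229),frame=q(8),max_speed=.06)
for th in list(range(106,172,8)):
    ctrl.movel(pose(th,.075,-.019,.229),frame=q(th-90),max_speed=.05)
    s=get_state();f=s['contact_force'];t=rad(th);print(th,round(s['time'],2),f,'tan',round(float(-f[0]*np.sin(t)+f[1]*np.cos(t)),2))
    if np.linalg.norm(f)>12:break
im,d,W,m=chute_angle();cv2.imwrite('pics/t5.png',cv2.resize(im[60:320,170:450],None,fx=2,fy=2))
im,d=vision.grab_frame('side');cv2.imwrite('pics/s5.png',cv2.resize(im[60:300,150:400],None,fx=2,fy=2))
E
```

```text
16.5083 [-0.01  0.43  0.01]
106 17.55 [0.87 0.28 0.35] tan -0.92
114 17.92 [-0.88 -0.31 -0.7 ] tan 0.94
122 18.28 [ 0.31 -0.06 -0.27] tan -0.23
130 18.65 [0.26 0.63 0.52] tan -0.61
138 19.02 [ 0.34 -0.31 -0.63] tan 0.0
146 19.38 [-0.18 -0.36 -0.13] tan 0.4
154 19.75 [ 0.   -0.19  0.06] tan 0.17
162 20.12 [-0.66  0.14  0.46] tan 0.07
170 20.48 [ 0.06  0.36 -0.26] tan -0.37
```

View pics/s5.png

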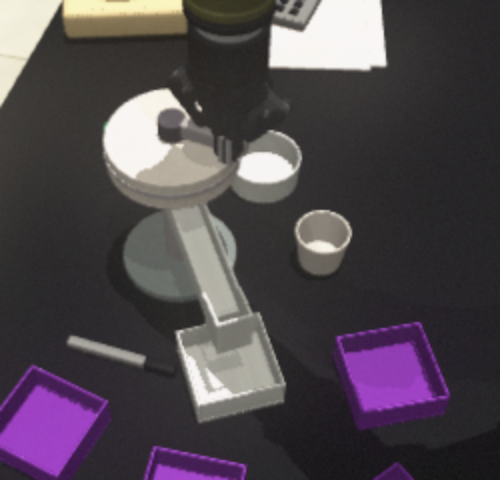

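The gate is following the finger, seen at (210,135). I continue in small steps until the stop is felt.

```bash
python3 - <<'E'
from h import *
np.set_printoptions(precision=2,suppress=True)
th=170
while th<194:
    th+=2 if th<178 else 1
    ctrl.movel(pose(th,.075,-.019,.229),frame=q(th-90),max_speed=.04)
    ctrl.pause(.1)
    F=[]
    for _ in range(3): F.append(get_state()['contact_force']);ctrl.pause(.02)
    s=get_state();f=np.mean(F,0);p=s['tcp_pos'];t=rad(th);print(th,round(s['time'],2),f,'tan',round(float(-f[0]*np.sin(t)+f[1]*np.cos(t)),2),p-pose(th,.075,-.019,.229))
    if np.linalg.norm(f)>7:break
E
```

```text
172 20.98 [-0.57  0.11 -0.07] tan -0.03 [ 0.  0. -0.]
174 21.38 [ 0.41  0.12 -0.38] tan -0.16 [ 0. -0.  0.]
176 21.78 [ 0.11 -0.29  0.51] tan 0.28 [ 0. -0.  0.]
178 22.18 [ 0.37 -0.01  0.25] tan -0.0 [ 0. -0.  0.]
179 22.58 [0.07 0.23 0.25] tan -0.23 [ 0. -0. -0.]
180 22.98 [-0.11  0.34  0.03] tan -0.34 [-0. -0. -0.]
181 23.38 [ 0.08  0.44 -0.54] tan -0.44 [-0. -0.  0.]
182 23.78 [ 0.03 -0.09  0.17] tan 0.09 [-0. -0.  0.]
183 24.18 [-0.08  0.02 -0.29] tan -0.02 [-0. -0.  0.]
184 24.58 [ 0.08 -0.46 -0.78] tan 0.47 [-0. -0.  0.]
185 24.98 [-0.21  0.12  0.03] tan -0.14 [ 0. -0.  0.]
186 25.38 [-0.11  3.19  0.03] tan -3.19 [ 0.  0. -0.]
187 25.78 [-0.83  7.02  1.61] tan -7.07 [ 0.  0. -0.]
```

The force rose to 7 N, against about 1.5 N of turning friction, so the gate is on the stop. I retreat straight back (clockwise), rise and check.

```bash
python3 - <<'E'
from h import *
np.set_printoptions(precision=3,suppress=True)
ctrl.movel(pose(187,.075,-.055,.229),max_speed=.1)
ctrl.movel(pose(187,.075,-.055,.34),max_speed=.2)
ctrl.movep([.33,.36,.36],q(76))
im,d,W,m=chute_angle()
P=W[m][:,:2].astype(np.float32)*1000;r=cv2.minAreaRect(P);c=np.array(r[0])/1000-A
print(get_state()['time'],m.sum(),r,np.degrees(np.arctan2(c[1],c[0])))
x,y,z=W[...,0],W[...,1],W[...,2];rr=np.hypot(x-A[0],y-A[1])
m=(d>0)&(z>.232)&(z<.25)&(rr>.025)&(rr<.095);g=W[m][:,:2]-A
a=np.degrees(np.arctan2(g[:,1],g[:,0]))%360;print(np.histogram(a,bins=range(160,220,5)))
print(cv2.minAreaRect((g[a<192]*1000).astype(np.float32)))
for n,c0,z0,z1,R in(('tin',TIN,.028,.046,.085),('beaker',(.4476,-.1085),.04,.07,.05),('pan',(.5489,-.2274),.03,.05,.06)):
    m=(d>0)&(z>z0)&(z<z1)&(np.hypot(x-c0[0],y-c0[1])<R);print(n,cv2.minAreaRect(W[m][:,:2].astype(np.float32)*1000))
cv2.imwrite('pics/t6.png',cv2.resize(im[60:320,170:450],None,fx=2,fy=2))
cv2.imwrite('pics/t6z.png',cv2.resize(im[100:200,260:370],None,fx=5,fy=5,interpolation=cv2.INTER_CUBIC))
E
```

```text
28.6583 236 ((541.7654418945312, 49.508880615234375), (40.02872848510742, 115.95343780517578), 33.821685791015625) 123.75594392244152
(array([ 0,  3, 10, 46, 96, 84, 48, 19, 10,  3,  0]), array([160, 165, 170, 175, 180, 185, 190, 195, 200, 205, 210, 215]))
((-55.417518615722656, -4.481464385986328), (62.38320541381836, 15.180181503295898), 7.04542875289917)
tin ((518.4854736328125, 84.97611999511719), (100.2492446899414, 100.06392669677734), 29.664793014526367)
beaker ((447.6414794921875, -108.64947509765625), (65.42762756347656, 65.95004272460938), 0.27093881368637085)
pan ((549.0186767578125, -227.32427978515625), (94.8885269165039, 96.81539154052734), 0.4554806649684906)
```

View pics/t6.png

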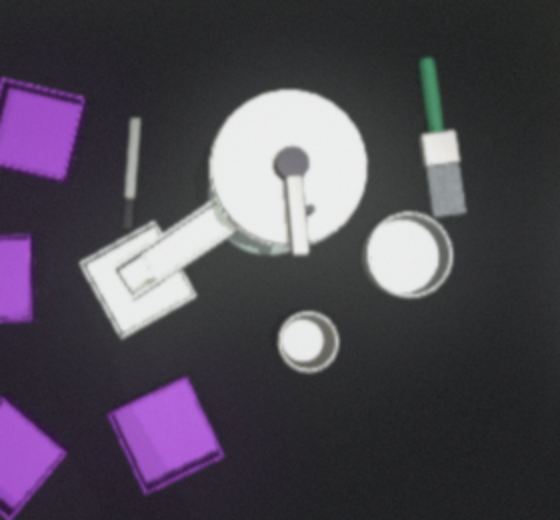

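View pics/t6z.png

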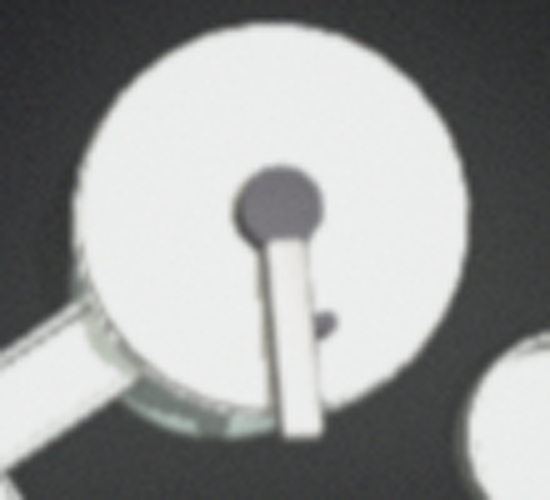

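The gate arm (hub at 280,205, end at 300,435 in the crop) lies against the pin at (325,322). It is at about 185°, having turned 87°. The nozzle is over the tin and nothing else has moved. Handing in.

```bash
python3 - <<'E'
from station import ticket,get_state
print(ticket.close_job(),get_state()['time'])
E
```

```text
the job is handed in; nothing more can be done
the job is handed in; nothing more can be done
```

The hopper is ready: the nozzle is over the middle of the square tin and the gate arm is against its stop pin. I handed the job in at about 29 s with the arm clear of everything.

- **Chute:** I pushed it first, with the closed fingertip, in two steps. It reads 123.8° against 123.7° for the tin's centre. By the nominal 180 mm nozzle radius, the mouth is about 4 mm from the tin centre, as the tin sits 184 mm from the axis.
- **Gate arm:** I then pushed it round from about 98° until the fingertip force rose to 7 N at the stop. The arm measures about 185–187°, and the final picture shows it touching the pin. That is 87–89° of turn from where it started, which was not necessarily fully shut.
- **Everything else:** the tin, beaker and pan measured the same before and after, to within about 0.2 mm. I checked the brush, the marker and the purple tins in view only by eye, and they look unmoved.

No check failed. The two gate readings differ by about 2°, which I put down to image noise.

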